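# Fetch the paper roll from the drawer and mount it on its spindle

## Task

The kitchen-paper holder on the fondue board is empty. Pull the drawer of the small cabinet out to its stop, take the paper roll out of it and lower it gently over the upright spindle of the holder, without letting it drop, until it sits fully down on the steel base. Leave the drawer pulled out, let go of everything, and do not push about or knock over any of the other things.

Things in the scene. Friction and masses are not known exactly. Their poses are not given: they have to be found in the camera images.
- cabinet: Low wooden cabinet, fixed, 284 wide (y) x 156 high, one full-width drawer that slides out along the cabinet's -x axis, towards the robot. Origin: on the table, under the middle of the outer face of the shut drawer's front panel. The panel is 18 thick, its top edge 148 above the table; the cabinet itself reaches from x = 18 to 258 behind it; a jar is fixed on top at the rear.
- tray_floor (a point): Point on the drawer's inner floor (18 above the table), on its middle line, 88 behind the front panel's outer face; moves with the drawer. Inside 240 wide, 216 deep; side and back walls rise 60 above the table. Roll and pepper mill stand on it about 55 left and right of the middle line, either way round, hidden until the drawer is out, then reachable from above.
- tray (a joint): Drawer travel in m: 0 shut, 0.170 out against its stop (sliding friction about 2 N, stays where it is left). It starts shut or up to 15 mm open.
- handle (a point): Middle of the drawer's handle: straight level steel bar, 12 mm thick, 110 long along the cabinet's y axis, 130 above the table, centre line 45 mm in front of the drawer's front face (39 mm of free space behind the bar). Axes parallel to the cabinet's. Moves with the drawer.
- roll: Roll of white kitchen paper on a cardboard core, standing upright: 62 diameter, 120 high, through hole of 32 diameter along its axis (z). Rigid, 90 to 180 g. Origin: centre of its lower end. Starts on the drawer floor and rides along with the drawer.
- holder: Paper-roll holder, fixed: round steel base 140 diameter, 14 thick, with an upright wooden spindle of 24 diameter on its centre. Origin: centre of its underside on the table; z up along the spindle.
- seat (a point): Centre of the top face of the holder's steel base (14 above the table), where the lower end of the roll must rest.
- spindle_top (a point): Tip of the spindle, 144 above the table, 130 above the seat; the last 18 mm are rounded to a blunt point. It stands 10 mm out of a seated roll.
- mill: Bystander: dark turned-wood pepper mill, 50 diameter, 114 high, waisted, no hole; stands in the drawer beside the roll and rides with it. Origin: centre of its foot.
- caquelon: Bystander: white ceramic fondue pot, 184 diameter, 85 high, stub handle along its +x to 163 from its centre. Origin: centre of its underside.
- glass_lid: Bystander: flat glass lid with knob, 170 diameter, 48 high, lying on the board. Origin: centre of its underside.
- burner: Bystander: aluminium burner, 140 diameter, 84 high with three prongs. Origin: centre of its underside.
- cup: Bystander: white ceramic cup, 72 diameter, 70 high. Origin: centre of its underside.
- spatula: Bystander: wooden spatula, 260 long, lying on the board at the left. Origin: its underside; x along its length.
Things that resemble listed ones, but are neither listed nor needed, are in the scene too. Several things have the shape of the holder; the one meant has the colours described above.

How it is judged:
By the outcome, as a careful person would: the job done as asked, in the order asked, and still so for the second after the job is handed in, with the robot touching nothing.
It also fails if it takes over 54 s, if anything falls off the work surface, if the arm or the gripper's body presses on something with over 40 N, if the wrist force passes 120 N, or if a joint passes its speed limit or range.

## Robot

A 7-joint arm with a two-finger parallel gripper is mounted at the origin on the work surface. World frame = base frame: x ahead of the robot, y to its left, z up, the work surface at z = 0. Lengths are in m, angles in rad, forces in N, time in s.
With the tool pointing down it reaches from about 0.425 to 0.925 m from the base axis. Payload 6.8 kg.
Tool frame: the origin (TCP) lies between the finger pads; the fingertips stand r.tip_extent ahead of it and the grasp point (between the pads) lies 5 mm behind it (r.tip_extent is the distance from the TCP to the fingertips, in m); y points along the fingers, x is the direction in which the jaws open and shut, and the axes are right-handed (so a half turn about y gives the same grasp; the last joint's range is limited). The gripper opens to 85 mm and grips with 20 to 120 N. Pads are 22 mm wide; open, the fingers measure 114 mm over their backs; the gripper's body (76 mm by 85 mm) begins 54 mm behind the grasp point. The pads swing forward as they close: fully open they stand 13 mm farther back than shut.
Start: joints at [1.163, 0.477, 0.022, 1.555, -0.011, 1.109, -0.083], TCP at [0.199, -0.645, 0.245] pointing down, gripper open.
Joint ranges: [-2.96, 2.96], [-0.34, 2.1], [-1.41, 1.46], [0.24, 2.44], [-1.37, 4.51], [0.17, 1.92], [-2.96, 2.96]. Speed limits (rad/s): [2.39, 2.39, 3.14, 3.14, 3.14, 3.14, 3.14].

## Interface

Orientations are given as a rotation vector (axis times angle).
In Python, from bench import r gives the robot as it stands.
- The arm moves only by the tool send_rows, never from a script. Its argument "plan" is a list of rows, each a list of 5 numbers: the shift along the tool's x, y, z in cm, then the turn about the tool's y in degrees, then the opening, from 0 (shut) to 1 (fully open). In form: [[dx, dy, dz, spin, grip], ...]. A call has 1 to 12 rows; each row shifts and turns the commanded pose from where the row before left it, along the tool's axes as they then stand; what a row does not reach is not made up. A row lasts 1/8 s, in which the tool goes at most 62.5 mm and 10.7 degrees, less where a joint would pass 70% of its speed; a pose out of reach is approached as far as the arm can. A call is refused whole if a number of a shift passes 6.25 or a number of a turn 10.7, either way. A call with a gripper value outside its range is refused whole. The fingers move at their own pace and stop on an object; "force" is the grip in N (left out, the last holds). Time passes only in rows, so rows that do not move let the fingers close. It gives the time, the measured TCP pose, the force and the opening at its end, in the units of the state.
- r.get_obs(): the state, without advancing time (a new reading comes with each control period).
- r.grab_frame(name): name is "scene" or "side" or "wrist"; returns a dict with "image" (400x640x3 uint8, red, green, blue), "camera_matrix" (3x3 intrinsics, pixels), "cam_to_world" (4x4, takes a point from camera to world coordinates). Camera axes: x right, y down, z forward; pixel columns grow to the right and rows downward; lengths in m; the calibration is good to about 2 mm. A picture is of the moment at which its call begins. There is no depth.
- r.hand_in(): hands the job in, once; it reports no verdict.
Trained networks look in the newest picture that a camera, given by its name, has taken for a name from the list of things; names that differ only in an ending like _2 or _b are one class to them, and where a whole thing is asked for, a point or a joint stands for the part that bears it (a point fixed in the world has none). Each returns a list of dicts, best first, with "p" (0 to 1); they miss things now and then, are a little off and sometimes report something else, mostly with a low value. They report only what shows in the picture. A call takes as long as a camera call. They do not tell look-alikes from the thing itself.
- r.recognise(camera, target): "rect" ([left, top, right, bottom] in pixels, round what is visible of it).
The state is a dict: "clock": time; "joints": joint angles; "qvel": joint speeds; "tau": joint torques, N m; "tcp_pos": TCP position; "orientation": TCP orientation; "contact_force": force on the tool from outside, world axes, zero at the start; "moment": the same for the moment, N m; "grip_width": finger opening in m.
Only numpy, scipy, OpenCV 4.12 (cv2) and the standard library are available. Lean on these libraries where they do the work, as an engineer would, in place of code of your own. Each camera call takes 0.05 s, during which the arm holds its last target.

## Working session

There is one attempt and no reset: what is moved stays moved. The work goes in short steps, Python scripts to look and compute and a tool call to move; the robot and the scene stay as the last step left them, time stands still between calls to the robot, and variables do not carry over. Pictures are saved under pics/ and viewed, and the job is handed in when it is done.

Besides the shell and the picture viewer there is one more tool, called after ">>>" as a command line: name --pt "numbers of a row" for each row, then --argument value for the rest. send_rows: Moves the arm, as the interface text tells. Its arguments: {"type":"object","properties":{"plan":{"type":"array","items":{"type":"array","items":{"type":"number"}}},"force":{"type":"number"}},"required":["plan"]}

```bash
ls; mkdir -p pics; python3 - <<'E'
from bench import r
import cv2
print(r.get_obs(), r.tip_extent)
for n in ["scene","side","wrist"]:
    f=r.grab_frame(n); cv2.imwrite(f"pics/{n}0.png",f["image"][:,:,::-1]); print(n,f["camera_matrix"],f["cam_to_world"])
for c in ["scene","side"]:
    for t in ["cabinet","handle","holder","mill","roll","caquelon","cup","burner","glass_lid"]:
        print(c,t,[(d["p"],d["rect"]) for d in r.recognise(c,t)][:4])
print(r.get_obs()["clock"])
E
```

```text
pics
{'clock': 0.0, 'joints': array([ 1.16293292,  0.47781684,  0.02237165,  1.55646088, -0.01148947,
        1.10925483, -0.08312052]), 'qvel': array([ 5.08922289e-04,  2.47864216e-04, -4.89989847e-04,  9.29272365e-04,
       -9.36912843e-05,  7.70600290e-04,  2.01346812e-04]), 'tau': array([ 3.27874077e-04, -5.96461093e+01,  1.60783030e+00, -2.81208730e+01,
        1.23737514e-02,  9.33316100e-03,  2.31214250e-05]), 'tcp_pos': array([ 0.19912535, -0.64437678,  0.24431109]), 'orientation': array([-1.33524701,  0.98675996, -0.98419255]), 'contact_force': array([ 0.55516779, -0.0297557 ,  0.50116848]), 'moment': array([-0.01917703,  0.00059914, -0.01579214]), 'grip_width': 0.0854122890722884} 0.014
scene [[443.08901632   0.         324.33598745]
 [  0.         443.08901632 203.52693325]
 [  0.           0.           1.        ]] [[-0.98437384  0.14080734 -0.10574234  0.66802733]
 [ 0.17554839  0.73758642 -0.65203454  0.90333068]
 [-0.01381714 -0.66040864 -0.75077927  1.19391377]
 [ 0.          0.          0.          1.        ]]
side [[431.50165075   0.         322.43446716]
 [  0.  
[... 1043 characters left out ...]
72.7, 208.6]), (0.39, [192.7, 196.2, 307.5, 307.0])]
scene burner [(0.81, [265.5, 117.2, 300.6, 147.7])]
scene glass_lid [(0.7, [315.4, 120.6, 356.7, 148.8])]
side cabinet [(0.65, [171.5, 172.1, 290.6, 264.2])]
side handle [(0.89, [234.1, 183.3, 291.8, 266.4])]
side holder [(0.86, [379.4, 174.6, 414.5, 214.4]), (0.73, [265.6, 325.4, 362.4, 355.8]), (0.7, [326.2, 255.6, 370.8, 309.0]), (0.61, [319.2, 170.1, 355.5, 211.6])]
side mill []
side roll []
side caquelon [(0.74, [262.3, 152.1, 322.8, 192.4])]
side cup [(0.79, [353.8, 200.7, 373.5, 225.2])]
side burner [(0.91, [323.9, 136.0, 356.4, 168.2])]
side glass_lid [(0.76, [363.6, 157.7, 404.3, 177.8]), (0.38, [317.7, 169.9, 357.4, 212.0])]
1.05
```

View pics/scene0.png

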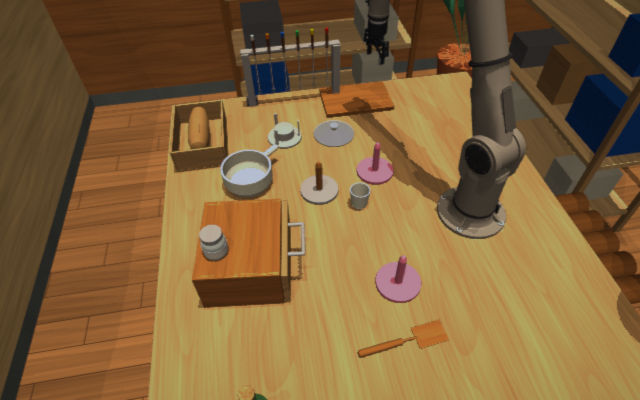

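View pics/side0.png

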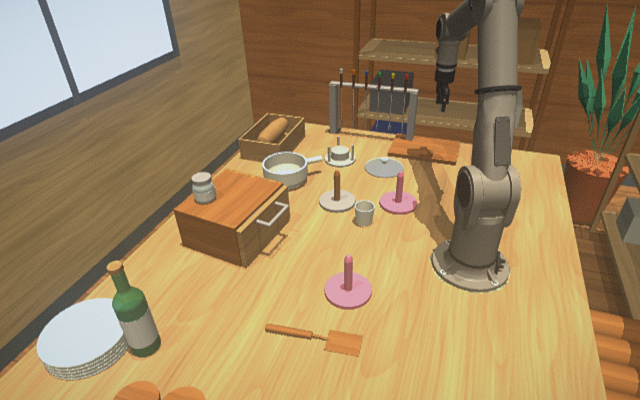

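View pics/wrist0.png

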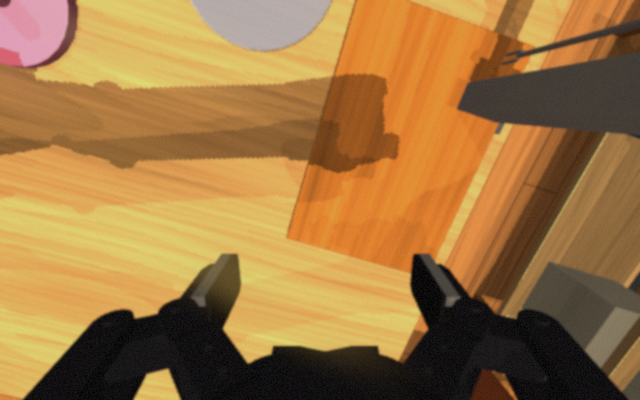

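```bash
python3 - <<'E'
import cv2
from scipy.spatial.transform import Rotation as R
print(R.from_rotvec([-1.33524701,  0.98675996, -0.98419255]).as_matrix())
a=cv2.imread('pics/scene0.png');b=cv2.imread('pics/side0.png')
cv2.imwrite('pics/sc_a.png',cv2.resize(a[180:320,180:320],None,fx=4,fy=4,interpolation=cv2.INTER_CUBIC))
cv2.imwrite('pics/sc_b.png',cv2.resize(a[110:310,270:440],None,fx=3,fy=3,interpolation=cv2.INTER_CUBIC))
cv2.imwrite('pics/si_a.png',cv2.resize(b[160:280,160:300],None,fx=5,fy=5,interpolation=cv2.INTER_CUBIC))
cv2.imwrite('pics/si_b.png',cv2.resize(b[130:330,260:430],None,fx=3,fy=3,interpolation=cv2.INTER_CUBIC))
E
```

```text
[[ 2.95271893e-01 -6.84787295e-04  9.55413021e-01]
 [-9.55411563e-01  1.67686606e-03  2.95272644e-01]
 [-1.80429863e-03 -9.99998360e-01 -1.59122283e-04]]
```

View crops.

View pics/sc_a.png

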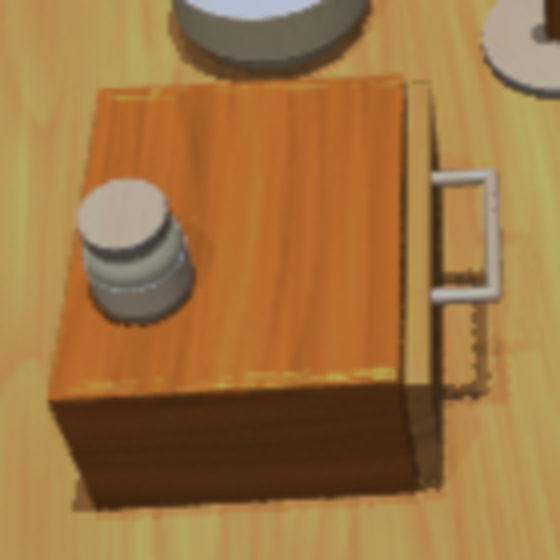

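View pics/sc_b.png

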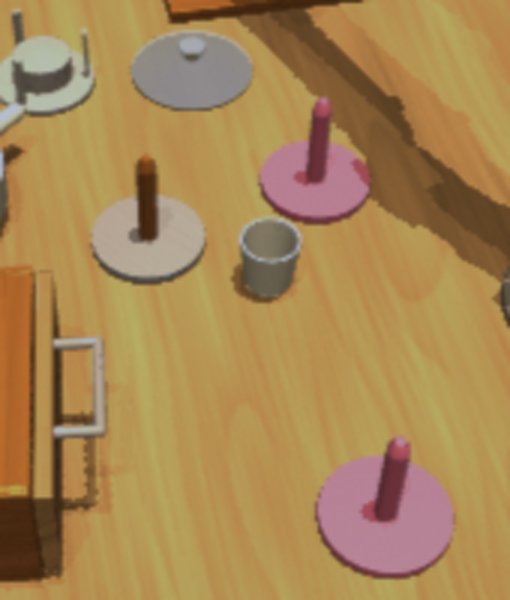

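View pics/si_a.png

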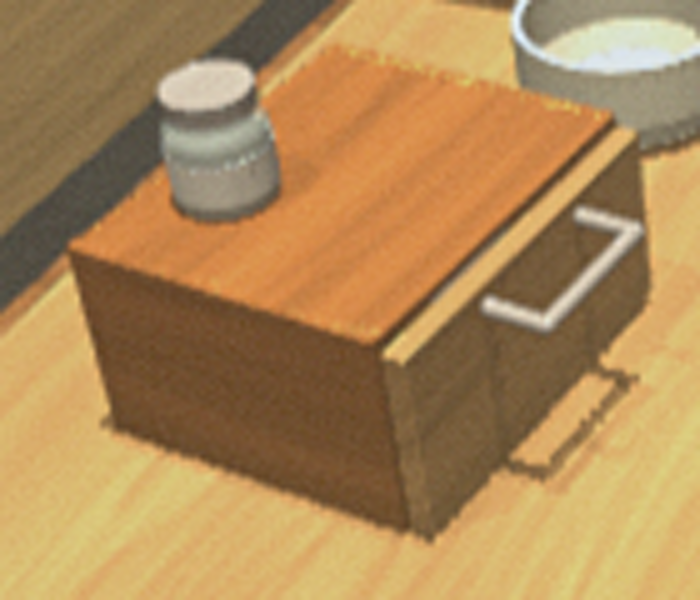

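View pics/si_b.png

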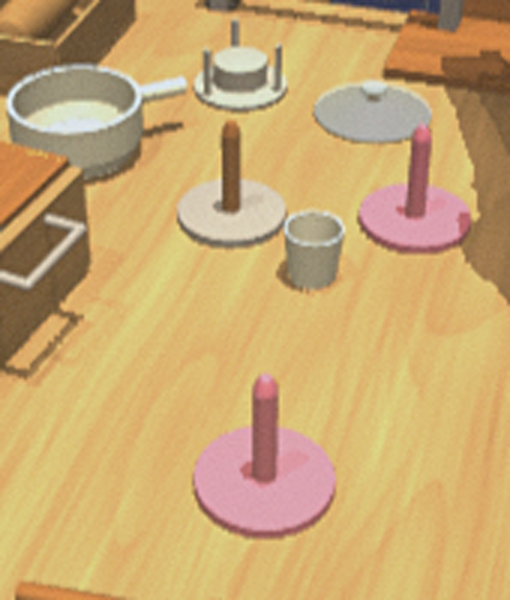

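```bash
cat > h.py <<'E'
import numpy as np
from scipy.optimize import least_squares
K={'scene':np.array([[443.089,0,324.336],[0,443.089,203.527],[0,0,1]]),'side':np.array([[431.50165,0,322.4345],[0,431.50165,199.1777],[0,0,1]])}
T={'scene':np.array([[-0.98437384,0.14080734,-0.10574234,0.66802733],[0.17554839,0.73758642,-0.65203454,0.90333068],[-0.01381714,-0.66040864,-0.75077927,1.19391377],[0,0,0,1]]),
'side':np.array([[-0.94279491,-0.17043695,0.2865118,0.07870603],[-0.33252719,0.54197305,-0.77181013,1.09640037],[-0.02373671,-0.82293162,-0.56764436,0.95499805],[0,0,0,1]])}
def proj(c,P,K_=None,T_=None):
    k=K[c] if K_ is None else K_; t=T[c] if T_ is None else T_
    p=(np.atleast_2d(P)-t[:3,3])@t[:3,:3]; q=p@k.T; return q[:,:2]/q[:,2:]
def onz(c,uv,z,K_=None,T_=None):
    k=K[c] if K_ is None else K_; t=T[c] if T_ is None else T_
    d=t[:3,:3]@np.linalg.solve(k,[uv[0],uv[1],1]); o=t[:3,3]; return o+d*(z-o[2])/d[2]
E
python3 - <<'E'
from h import *
C=[(258,-142,156),(18,-142,156),(18,142,156),(258,142,156),(18,142,0),(258,142,0)]
D=[(0,-142,148),(0,142,148),(-45,-55,130),(-45,55,130)]
obs={'scene':[(100,90),(405,78),(403,380),(52,402),(418,490),(95,505),(430,85),(432,387),(493,173),(494,299)],
'side':[(330,48),(612,118),(378,342),(72,248),(410,528),(115,430),(636,132),(400,360),(636,232),(548,322)]}
def px(c): 
    a=np.array(obs[c],float); return a/4+180-.4 if c=='scene' else a/5+160-.4
def model(p):
    x,y,t,d=p; R=np.array([[np.cos(t),-np.sin(t)],[np.sin(t),np.cos(t)]])
    P=np.array(C+D)/1e3; P[len(C):,0]-=d
    P[:,:2]=P[:,:2]@R.T+[x,y]; return P
f=lambda p: np.concatenate([(proj(c,model(p))-px(c)).ravel() for c in obs])
s=least_squares(f,[.7,.2,0,0.005],loss='soft_l1'); print(s.x); print(np.round(f(s.x).reshape(-1,2),1).tolist())
print('handle',model(s.x)[-2:])
for c,t,b in [('scene',(318.3,162.0),(319.,190.)),('side',(336.7,170.3),(337.1,200.5))]:
    print(c,onz(c,t,.144),onz(c,b,.014))
# ellipse extents base top plane
for c,l,rr in [('scene',(270+92/3,110+238/3),(270+205/3,110+238/3)),('side',(260+178/3,130+212/3),(260+286/3,130+212/3))]:
    print(c,(onz(c,l,.014)+onz(c,rr,.014))/2)
print('cup',onz('scene',(270+270/3,110+240/3),.07),onz('side',(260+314/3,130+228/3),.07))
E
```

```text
[ 0.65053807  0.09535868 -0.11783831  0.0015512 ]
[[0.2, -0.4], [0.3, -1.4], [0.2, -0.1], [-0.2, -0.5], [1.0, 0.4], [1.4, 1.5], [0.4, -1.8], [0.3, -0.7], [-0.2, 0.3], [0.6, -1.8], [0.2, -1.5], [-0.0, -1.3], [-1.6, 0.2], [-1.8, -0.3], [-1.1, 1.2], [-0.3, 0.3], [0.2, -1.0], [-0.2, 0.4], [-0.8, -0.4], [-1.0, 0.2]]
handle [[0.59784357 0.04621292 0.13      ]
 [0.61077581 0.15545008 0.13      ]]
scene [ 0.50714846 -0.19972271  0.144     ] [ 0.5094246  -0.18970292  0.014     ]
side [ 0.50011589 -0.19757193  0.144     ] [ 0.4972255  -0.19147828  0.014     ]
scene [ 0.50712693 -0.19265346  0.014     ]
side [ 0.49614862 -0.19064844  0.014     ]
cup [ 0.37731041 -0.11105709  0.07      ] [ 0.36948085 -0.11165345  0.07      ]
```

>>> send_rows --pt "-4.2 0 4.3 0 1" --pt "-4.2 0 4.3 0 1" --pt "-4.2 0 4.3 0 1" --pt "-4.2 0 4.3 0 1" --pt "-4.2 0 4.3 0 1" --pt "-4.2 0 4.3 0 1" --pt "-4.2 0 4.3 0 1" --pt "0 0 0 0 1" --force 40

```text
clock: 2.05
tcp_pos: [0.4028, -0.2706, 0.2458]
orientation: [-1.338, 0.978, -0.979]
contact_force: [0.0, -1.0, -0.4]
grip_width: 0.0855
```

```bash
cat > snap.py <<'E'
import sys,cv2,numpy as np,pickle
from bench import r
cam,name=sys.argv[1:3]
f=r.grab_frame(cam); cv2.imwrite(f"pics/{name}.png",f["image"][:,:,::-1]); pickle.dump(f,open(f"pics/{name}.pkl","wb"))
o=r.get_obs(); print(o["clock"],o["tcp_pos"],o["orientation"],o["contact_force"],o["grip_width"])
E
python3 snap.py wrist w1
```

```text
2.1 [ 0.40124169 -0.27333381  0.24563898] [-1.3377543   0.98135167 -0.98244726] [-0.85260618 -0.77852977 -0.38724139] 0.08558460865101424
```

View pics/w1.png

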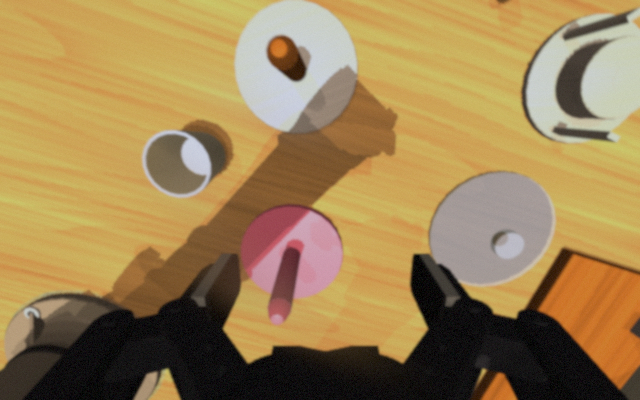

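```bash
python3 - <<'E'
from h import *
import pickle,cv2
f=pickle.load(open('pics/w1.pkl','rb'));k,t=f['camera_matrix'],f['cam_to_world']; print(t)
im=f['image']
# ellipse by mask: low saturation bright
hsv=cv2.cvtColor(im,cv2.COLOR_RGB2HSV); m=((hsv[...,1]<60)&(hsv[...,2]>80)).astype('uint8')
m[140:]=0;m[:,:225]=0;m[:,365:]=0
c=max(cv2.findContours(m,0,cv2.CHAIN_APPROX_NONE)[0],key=cv2.contourArea)
e=cv2.fitEllipse(cv2.convexHull(c)); print(e)
print(onz('',e[0],.014,k,t),onz('',(296,66),.014,k,t),onz('',(278,46),.142,k,t))
# fit circle on plane
h=c[:,0,:].astype(float); P=np.array([onz('',p,.014,k,t)[:2] for p in cv2.convexHull(c)[:,0]])
s=least_squares(lambda q:np.hypot(*(P-q[:2]).T)-q[2],[.5,-.19,.07],loss='soft_l1',f_scale=.001);print(s.x)
E
```

```text
[[ 3.03990002e-01 -9.08762403e-01 -2.85903785e-01  4.76456138e-01]
 [-9.52674829e-01 -2.90250133e-01 -9.03633191e-02 -2.46822116e-01]
 [-8.64824651e-04  2.99842885e-01 -9.53988206e-01  3.76149913e-01]
 [ 0.00000000e+00  0.00000000e+00  0.00000000e+00  1.00000000e+00]]
((295.13409423828125, 65.420654296875), (121.75785064697266, 132.5862579345703), 174.23080444335938)
[ 0.50924752 -0.20064132  0.014     ] [ 0.50896808 -0.20173721  0.014     ] [ 0.50619224 -0.20176335  0.142     ]
[ 0.50521013 -0.20187136  0.06879532]
```

>>> send_rows --pt "-3.5 0 4.1 0 1" --pt "-3.5 0 4.1 0 1" --pt "-3.5 0 4.1 0 1" --pt "-3.5 0 4.1 0 1" --pt "-3.5 0 4.1 0 1" --pt "-3.5 0 4.1 0 1" --pt "-3.5 0 4.1 0 1"

```text
clock: 2.98
tcp_pos: [0.6032, 0.0426, 0.2452]
orientation: [-1.336, 0.988, -0.989]
contact_force: [0.2, -0.8, 0.4]
grip_width: 0.0853
```

>>> send_rows --pt "0 0 0 -10.6 0.6" --pt "0 0 0 -10.6 0.6" --pt "0 0 0 -10.6 0.6" --pt "0 0 0 -10.6 0.6" --pt "0 0 0 -10.6 0.6" --pt "0 0 0 -10.6 0.6" --pt "0 0 0 -1.5 0.6" --pt "0 0 0 0 0.6" --pt "0 0 0 0 0.6"

```text
clock: 4.1
tcp_pos: [0.602, 0.0433, 0.2453]
orientation: [-1.568, 0.108, -0.108]
contact_force: [-0.6, -0.6, -0.0]
grip_width: 0.051
```

```bash
python3 snap.py wrist w2
```

```text
4.15 [0.60201584 0.04348656 0.24533834] [-1.56834787  0.10719392 -0.10740422] [-1.40264468  0.07399376 -0.85944835] 0.05133292840614541
```

View pics/w2.png

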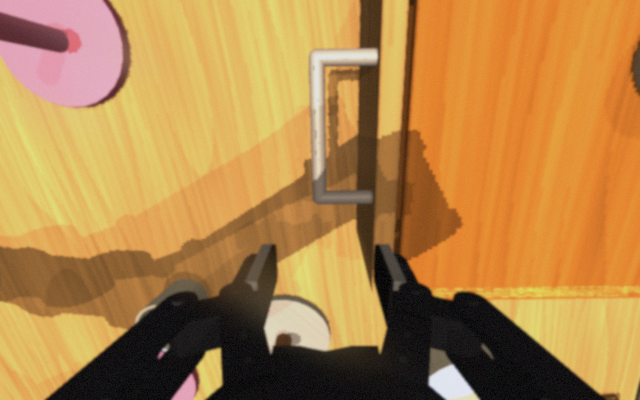

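```bash
python3 - <<'E'
from h import *
import pickle
from scipy.spatial.transform import Rotation as R
f=pickle.load(open('pics/w2.pkl','rb'));k,t=f['camera_matrix'],f['cam_to_world']
a=onz('',(317,55),.13,k,t);b=onz('',(319,197),.13,k,t);print(a,b,(a+b)/2,np.linalg.norm(a-b),np.degrees(np.arctan2(a[0]-b[0],a[1]-b[1])))
p=[onz('',q,.148,k,t) for q in [(380,60),(379,200),(410,60),(404,250)]];print(p)
print(R.from_rotvec([-1.56834787,0.10719392,-0.10740422]).as_matrix())
E
```

```text
[0.61206062 0.15815854 0.13      ] [0.59750762 0.04672995 0.13      ] [0.60478412 0.10244424 0.13      ] 0.1123749080594395 7.440931922114498
[array([0.65565336, 0.14612599, 0.148     ]), array([0.64646639, 0.04294936, 0.148     ]), array([0.67659307, 0.14323352, 0.148     ]), array([ 0.6639907 , -0.00479947,  0.148     ])]
[[ 9.90680276e-01  1.18736550e-04  1.36207844e-01]
 [-1.36207815e-01 -2.24605258e-04  9.90680262e-01]
 [ 1.48222955e-04 -9.99999968e-01 -2.06339153e-04]]
```

>>> send_rows --pt "-0.5 0 5.9 -0.8 0.45" --pt "0 2 0 0 0.45" --pt "0 4 0 0 0.45" --pt "0 4 0 0 0.45" --pt "0 2.2 0 0 0.45" --pt "0 0 0 0 0.45"

```text
clock: 4.9
tcp_pos: [0.6035, 0.1023, 0.1214]
orientation: [-1.57, 0.098, -0.092]
contact_force: [0.8, -0.4, 0.7]
grip_width: 0.0385
```

```bash
python3 snap.py wrist w3
```

```text
4.95 [0.60462388 0.10270921 0.12292528] [-1.56901237  0.09610869 -0.09420179] [ 0.7073192  -0.28827762 -0.86999957] 0.03822903503176261
```

View pics/w3.png

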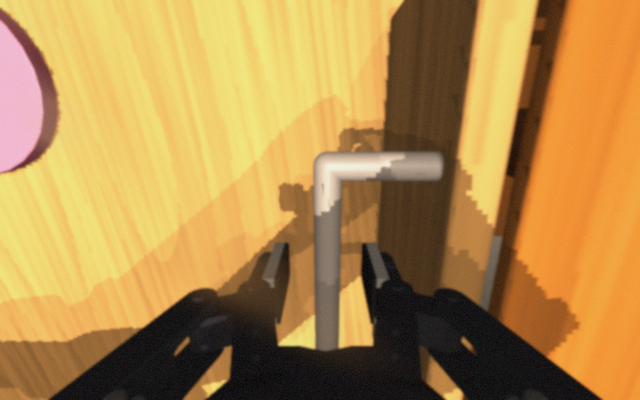

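The bar (column 327) lies between the pads (290 and 365). Closing on it.

>>> send_rows --pt "0 0 0 0 0" --pt "0 0 0 0 0" --pt "0 0 0 0 0" --pt "0 0 0 0 0" --force 40

```text
clock: 5.45
tcp_pos: [0.6057, 0.1031, 0.1248]
orientation: [-1.568, 0.093, -0.097]
contact_force: [-1.4, -0.6, 6.5]
grip_width: 0.0104
```

>>> send_rows --pt "-0.6 0 0 0 0" --pt "-1.5 0 0 0 0" --pt "-2 0 0 0 0" --pt "-2 0 0 0 0" --pt "-2 0 0 0 0" --pt "-2 0 0 0 0" --pt "-2 0 0 0 0" --pt "-1.5 0 0 0 0" --pt "-1 0 0 0 0" --pt "-0.7 0 0 0 0" --pt "-0.5 0 0 0 0" --pt "0 0 0 0 0"

```text
clock: 6.95
tcp_pos: [0.4485, 0.1225, 0.1246]
orientation: [-1.568, 0.093, -0.097]
contact_force: [-0.8, -0.3, 12.6]
grip_width: 0.0106
```

>>> send_rows --pt "-0.5 0 0 0 0" --pt "-0.4 0 0 0 0" --pt "0 0 0 0 0"

```text
clock: 7.32
tcp_pos: [0.4399, 0.1236, 0.1246]
orientation: [-1.568, 0.092, -0.097]
contact_force: [-1.4, -0.6, 12.4]
grip_width: 0.0102
```

>>> send_rows --pt "-0.3 0 0 0 0" --pt "0 0 0 0 0"

```text
clock: 7.58
tcp_pos: [0.4385, 0.1238, 0.1247]
orientation: [-1.567, 0.091, -0.1]
contact_force: [5.4, 0.1, 6.2]
grip_width: 0.0104
```

>>> send_rows --pt "-0.3 0 0 0 0" --pt "0 0 0 0 0"

```text
clock: 7.82
tcp_pos: [0.4384, 0.1238, 0.1248]
orientation: [-1.565, 0.088, -0.104]
contact_force: [16.3, -1.8, -6.8]
grip_width: 0.0106
```

At the stop: 16 N and no further travel. Relaxing, releasing and lifting.

>>> send_rows --pt "0.3 0 0 0 0" --pt "0 0 0 0 0" --pt "0 0 0 0 0.45" --pt "0 0 0 0 0.45" --pt "0 0 0 0 0.45" --pt "0 -2 0 0 0.45" --pt "0 -4 0 0 0.45" --pt "0 -5 0 0 0.45" --pt "0 -3 0 0 0.9" --pt "0 0 0 0 1"

```text
clock: 9.07
tcp_pos: [0.4372, 0.1238, 0.2653]
orientation: [-1.568, 0.092, -0.098]
contact_force: [0.1, -0.0, -1.2]
grip_width: 0.073
```

```bash
python3 snap.py wrist w4;python3 snap.py scene s4;python3 snap.py side d4
```

```text
9.125 [0.43624992 0.12328763 0.26369013] [-1.56891299  0.09394744 -0.0962109 ] [-0.57555645 -1.15180912 -0.44582703] 0.08001728128670187
9.175 [0.43566531 0.12301554 0.26272752] [-1.56937485  0.09546809 -0.09456382] [-0.51502908  0.54997435 -0.6973771 ] 0.08493642524136594
9.225 [0.4353874  0.1228818  0.26220393] [-1.56952105  0.09642209 -0.09354734] [ 0.03047266  0.63112203 -0.01486455] 0.08549390881552879
```

View pics/w4.png

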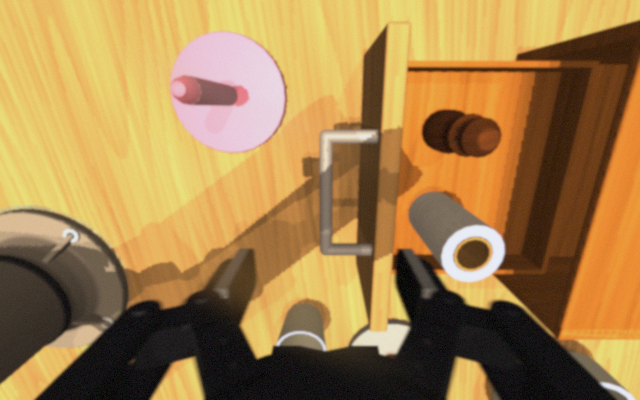

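View pics/s4.png

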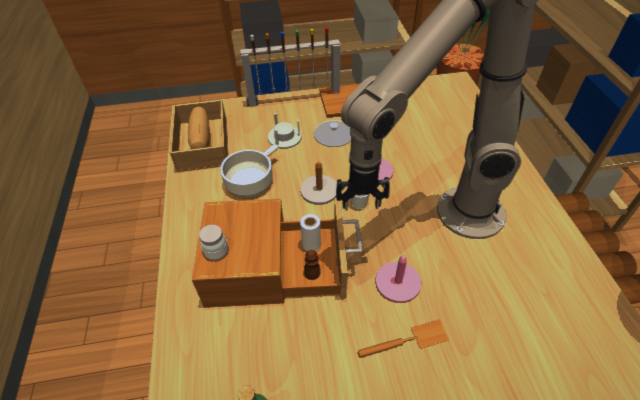

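View pics/d4.png

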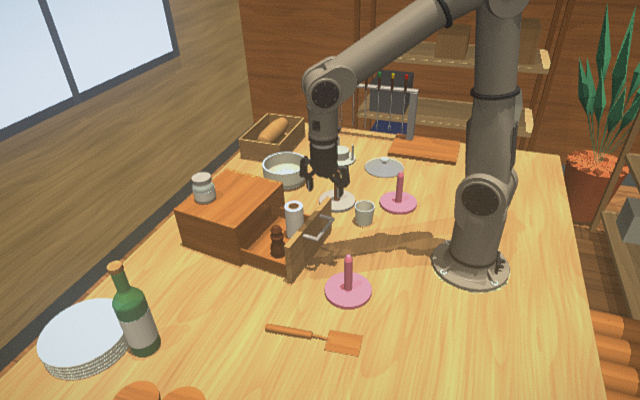

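```bash
python3 - <<'E'
from h import *
import pickle
f=pickle.load(open('pics/w4.pkl','rb'));k,t=f['camera_matrix'],f['cam_to_world']
print('roll',onz('',(473,252),.138,k,t),onz('',(472,254),.138,k,t))
print('mill',onz('',(480,137),.132,k,t)); print('bar',onz('',(326,133),.13,k,t),onz('',(327,250),.13,k,t))
c,s=np.cos(-.12),np.sin(-.12); 
# predicted
for y in(-.055,.055): x=.088-.170; print(.652+c*x-s*y,.0965+s*x+c*y)
E
```

```text
roll [0.57414949 0.04995244 0.138     ] [0.57324293 0.04788187 0.138     ]
mill [0.57995018 0.15944585 0.132     ]
bar [0.44562122 0.17911319 0.13      ] [0.43293136 0.06541312 0.13      ]
0.5640055204590925 0.05171192602572875
0.5771738632608735 0.16092087596965404
```

>>> send_rows --pt "5.1 0 -3.5 0 1" --pt "5.1 0 -3.5 0 1" --pt "5.0 0 -3.5 0 1" --pt "0 0 0 0 1" --pt "0 0 0 0 1"

```text
clock: 9.85
tcp_pos: [0.5733, 0.0014, 0.2616]
orientation: [-1.568, 0.097, -0.092]
contact_force: [-1.4, 0.4, 0.3]
grip_width: 0.0852
```

```bash
python3 snap.py wrist w5
```

```text
9.9 [0.57317941 0.00208347 0.2621484 ] [-1.56828652  0.09536014 -0.091472  ] [ 0.16116177  0.70592835 -0.86735108] 0.0851103829057575
```

View pics/w5.png

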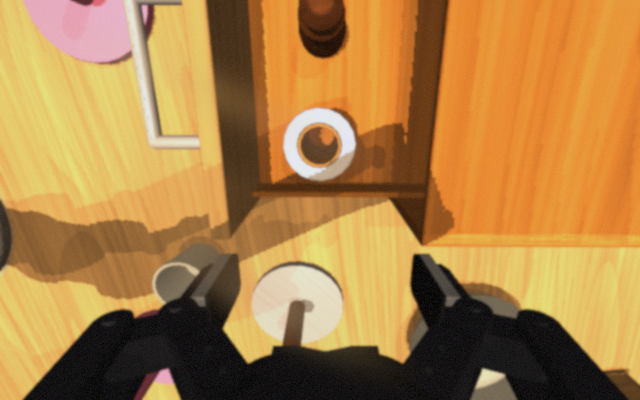

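```bash
python3 - <<'E'
from h import *
import pickle
from scipy.spatial.transform import Rotation as R
f=pickle.load(open('pics/w5.pkl','rb'));k,t=f['camera_matrix'],f['cam_to_world']
p=onz('',(319.5,145),.138,k,t);print('roll',p)
for a,b in [((283,145),(356,145)),((319,108),(319,180))]:print(np.linalg.norm(onz('',a,.138,k,t)-onz('',b,.138,k,t)))
l,rr=onz('',(251,303),.014,k,t),onz('',(343,303),.014,k,t);print('holder',(l+rr)/2,np.linalg.norm(l-rr),onz('',(298,305),.014,k,t))
print(t[:3,3])
M=R.from_rotvec([-1.56828652,0.09536014,-0.091472]).as_matrix();print(M); d=p-[.57318,.00208,.26215];print(M.T@d)
E
```

```text
roll [0.5741215  0.04846018 0.138     ]
0.06236621108586613
0.0608599214018503
holder [ 0.50597096 -0.19696711  0.014     ] 0.1393267789006209 [ 0.50700029 -0.20068856  0.014     ]
[0.58350596 0.07825421 0.39186967]
[[ 9.92929347e-01 -2.44078624e-03  1.18681732e-01]
 [-1.18680522e-01  6.35262989e-04  9.92932289e-01]
 [-2.49892958e-03 -9.99996819e-01  3.41097479e-04]]
[-0.00425934  0.12417677  0.04612177]
```

>>> send_rows --pt "-0.4 0 4.6 0 1" --pt "0 3 0 0 1" --pt "0 3 0 0 1" --pt "0 0 0 0 1"

```text
clock: 10.4
tcp_pos: [0.5734, 0.0478, 0.2014]
orientation: [-1.57, 0.097, -0.089]
contact_force: [-0.3, 0.3, 0.1]
grip_width: 0.0855
```

```bash
python3 snap.py wrist w6
```

```text
10.45 [0.57470898 0.0479233  0.20304879] [-1.56899809  0.09479507 -0.09169874] [ 0.2437204  -0.04918452  0.41739089] 0.08537281666170843
```

View pics/w6.png

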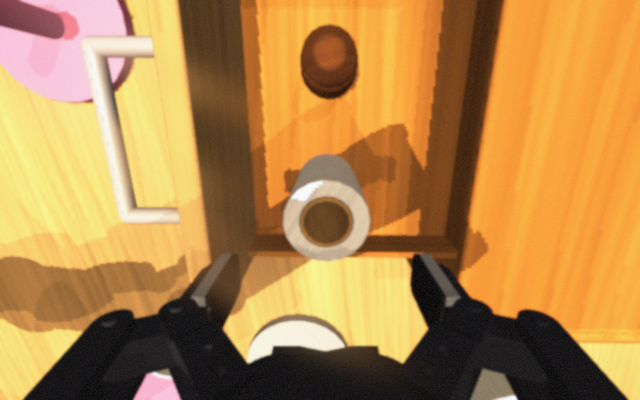

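```bash
python3 - <<'E'
from h import *
import pickle
f=pickle.load(open('pics/w6.pkl','rb'));k,t=f['camera_matrix'],f['cam_to_world']
print('roll',onz('',(326.5,218),.138,k,t),onz('',(326.5,221),.138,k,t))
E
```

```text
roll [0.57479404 0.05083097 0.138     ] [0.57453093 0.04858145 0.138     ]
```

>>> send_rows --pt "0 3.5 0.1 0 1" --pt "0 3.5 0 0 1" --pt "0 2 0 0 1" --pt "0 0.6 0 0 1" --pt "0 0 0 0 1"

```text
clock: 11.08
tcp_pos: [0.5767, 0.0482, 0.1081]
orientation: [-1.568, 0.094, -0.096]
contact_force: [-0.1, -0.4, -0.6]
grip_width: 0.0853
```

>>> send_rows --pt "0 0 0 0 0.65" --pt "0 0 0 0 0.5" --pt "0 0 0 0 0.3" --pt "0 0 0 0 0.3" --pt "0 0 0 0 0.3" --force 35

```text
clock: 11.7
tcp_pos: [0.577, 0.0482, 0.1087]
orientation: [-1.568, 0.093, -0.097]
contact_force: [-1.0, -0.2, 5.6]
grip_width: 0.0624
```

```bash
python3 snap.py wrist w7
```

```text
11.75 [0.57695577 0.04824964 0.10870503] [-1.56839306  0.09315879 -0.09656407] [-1.25458289  0.29447281  6.48624958] 0.06259961184463678
```

View pics/w7.png

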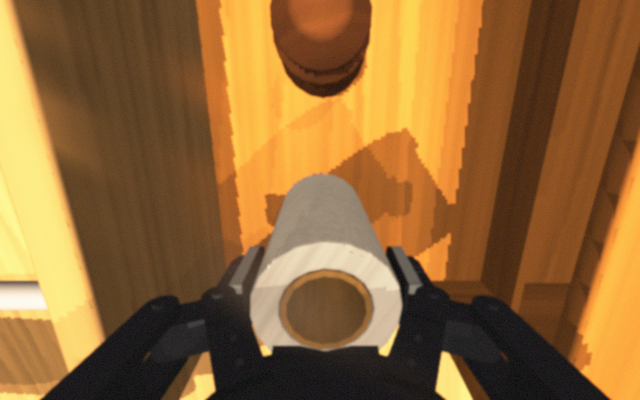

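>>> send_rows --pt "0 -0.5 0 0 0.3" --pt "0 -1.5 0 0 0.3" --pt "0 -3 0 0 0.3" --pt "0 -4 0 0 0.3" --pt "0 -4 0 0 0.3" --pt "0 -2.5 0 0 0.3" --pt "0 -0.5 0 0 0.3" --pt "0 0 0 0 0.3"

```text
clock: 12.75
tcp_pos: [0.5758, 0.0477, 0.267]
orientation: [-1.569, 0.095, -0.095]
contact_force: [-0.6, 0.3, -1.3]
grip_width: 0.0621
```

```bash
python3 snap.py wrist w8; python3 - <<'E'
from h import *
import pickle
from scipy.spatial.transform import Rotation as R
for n,tc,rv,z in [('w7',[.57696,.04825,.10870],[-1.56839306,0.09315879,-0.09656407],.138)]:
    f=pickle.load(open(f'pics/{n}.pkl','rb'));k,t=f['camera_matrix'],f['cam_to_world']
    p=onz('',(326,309),z,k,t); print(p, R.from_rotvec(rv).as_matrix().T@(p-tc))
E
```

```text
12.8 [0.57543137 0.0476335  0.26631471] [-1.56912573  0.09622551 -0.09370225] [-0.22220349 -0.41289503 -1.46373126] 0.06195255867464484
[0.57761217 0.04726291 0.138     ] [ 0.00082917 -0.02929869 -0.00088812]
```

View pics/w8.png

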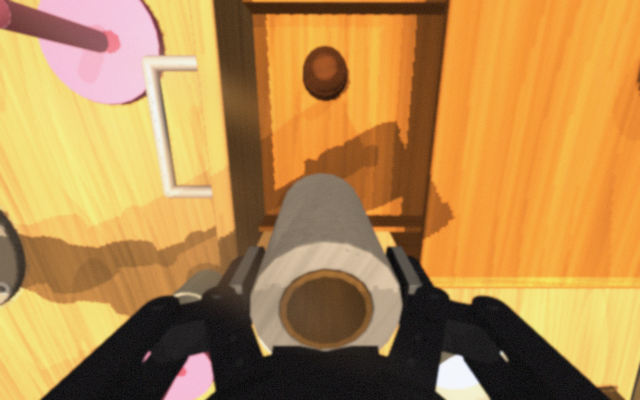

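>>> send_rows --pt "-0.3 0 -2 0 0.3" --pt "-0.6 0 -4 0 0.3" --pt "-0.6 0 -5 0 0.3" --pt "-0.6 0 -5.5 0 0.3" --pt "-0.6 0 -5.5 0 0.3" --pt "-0.6 0 -5.5 0 0.3" --pt "-0.4 0 -4 0 0.3" --pt "-0.2 0 -2.5 0 0.3" --pt "0 0 -0.5 0 0.3" --pt "0 0 0 0 0.3" --pt "0 0 0 0 0.3"

```text
clock: 14.18
tcp_pos: [0.4963, -0.288, 0.2671]
orientation: [-1.568, 0.093, -0.093]
contact_force: [0.0, 0.1, -1.2]
grip_width: 0.0621
```

```bash
python3 snap.py wrist w9
```

```text
14.225 [ 0.49633917 -0.28819166  0.26721908] [-1.56820542  0.09296067 -0.09291782] [ 1.20791924  0.4235353  -1.62788826] 0.06225295864084035
```

View pics/w9.png

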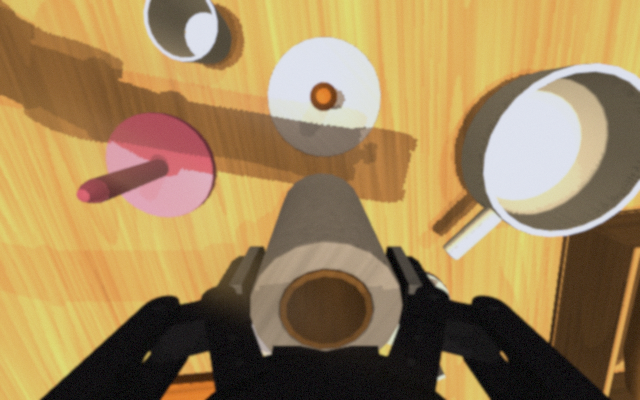

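Excellent view: spindle tip at about (323,96), base centred near (324,97).

```bash
python3 - <<'E'
from h import *
import pickle,cv2
from scipy.spatial.transform import Rotation as R
f=pickle.load(open('pics/w9.pkl','rb'));k,t=f['camera_matrix'],f['cam_to_world'];im=f['image']
hsv=cv2.cvtColor(im,cv2.COLOR_RGB2HSV)
roi=hsv.astype(int)[75:120,300:350]
m=np.zeros(hsv.shape[:2],'uint8'); m[75:120,300:350]=((roi[...,1]>90))
ys,xs=np.nonzero(m);print('spindle bbox',xs.min(),xs.max(),ys.min(),ys.max(),xs.mean(),ys.mean())
cv2.imwrite('pics/w9c.png',cv2.resize(im[30:170,250:400,::-1],None,fx=4,fy=4,interpolation=cv2.INTER_CUBIC))
tc=np.array([.49634,-.28819,.26722]);M=R.from_rotvec([-1.56820542,0.09296067,-0.09291782]).as_matrix()
for uv,z in [((323.5,96),.135),((323.5,96.5),.014),((xs.mean(),ys.mean()),.13)]:
    p=onz('',uv,z,k,t);print(p,M.T@(p-tc))
E
```

```text
spindle bbox 311 337 83 110 323.6095406360424 96.2720848056537
[ 0.50553528 -0.20187691  0.135     ] [-0.00105265  0.13227115  0.08671715]
[ 0.50527071 -0.19816916  0.014     ] [-0.00174566  0.25327333  0.09029647]
[ 0.50559422 -0.2019295   0.13      ] [-0.00098761  0.13727112  0.08666895]
```

View pics/w9c.png

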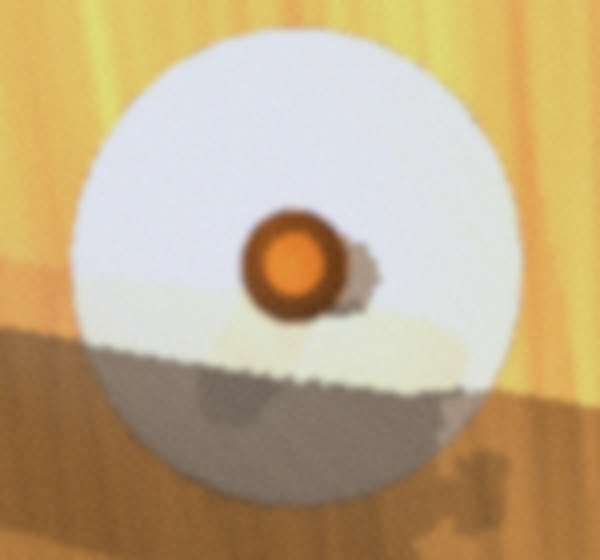

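```bash
python3 - <<'E'
from h import *
import pickle
f=pickle.load(open('pics/w9.pkl','rb'));k,t=f['camera_matrix'],f['cam_to_world']
a,b=onz('',(324,36.7),.014,k,t),onz('',(324,156.5),.014,k,t);print((a+b)/2,np.linalg.norm(a-b))
a,b=onz('',(267.7,97),.014,k,t),onz('',(380.3,97),.014,k,t);print((a+b)/2,np.linalg.norm(a-b))
# tip: bbox of 24mm cylinder at z=.126
a,b=onz('',(323.3,82.3),.124,k,t),onz('',(323.3,110.6),.124,k,t);print((a+b)/2,np.linalg.norm(a-b))
a,b=onz('',(310.5,96),.124,k,t),onz('',(337,96),.124,k,t);print((a+b)/2,np.linalg.norm(a-b))
E
```

```text
[ 0.50538951 -0.20235073  0.014     ] 0.1395426970812118
[ 0.50580121 -0.19881681  0.014     ] 0.13853107336781922
[ 0.50527989 -0.20199477  0.124     ] 0.023425310471614384
[ 0.50573468 -0.20151325  0.124     ] 0.02322604999255469
```

>>> send_rows --pt "0 0 2 0 0.3" --pt "-0.1 0 3 0 0.3" --pt "-0.1 0 2.5 0 0.3" --pt "0 0 1.2 0 0.3" --pt "0 1 0 0 0.3" --pt "0 1.2 0 0 0.3" --pt "0 0 0 0 0.3" --pt "0 0 0 0 0.3"

```text
clock: 15.22
tcp_pos: [0.5042, -0.2039, 0.2451]
orientation: [-1.569, 0.096, -0.096]
contact_force: [0.2, -0.2, -1.2]
grip_width: 0.0623
```

```bash
python3 snap.py scene s10;python3 snap.py side d10; python3 - <<'E'
import cv2
a=cv2.imread('pics/s10.png');b=cv2.imread('pics/d10.png')
a=cv2.resize(a[90:210,270:380],None,fx=4.5,fy=4.5,interpolation=cv2.INTER_CUBIC);b=cv2.resize(b[110:230,290:390],None,fx=4.5,fy=4.5,interpolation=cv2.INTER_CUBIC)
cv2.imwrite('pics/s10c.png',a);cv2.imwrite('pics/d10c.png',b)
E
```

```text
15.275 [ 0.50439052 -0.20380844  0.2453556 ] [-1.56867852  0.09541682 -0.09576506] [ 0.15752186 -0.1374635  -0.893124  ] 0.062211193322965694
15.325 [ 0.50446532 -0.20369258  0.24551257] [-1.56878422  0.09504879 -0.09579287] [ 0.10122669  0.40413104 -1.94115096] 0.062477368383877435
```

View pics/s10c.png

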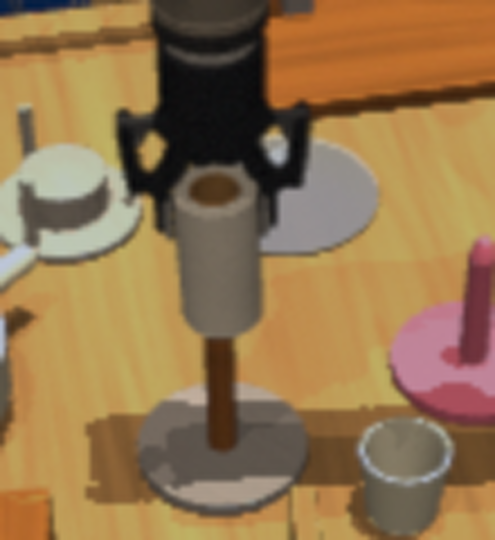

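View pics/d10c.png

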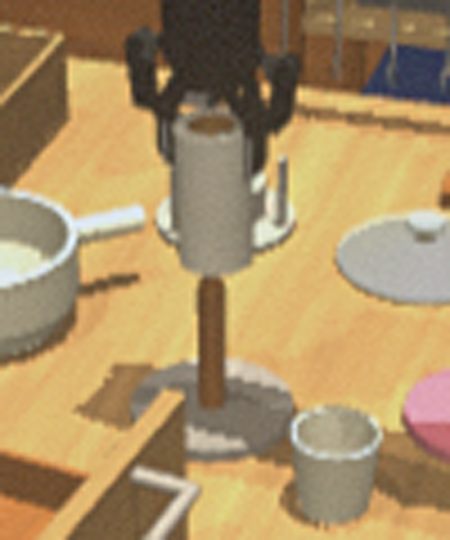

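```bash
python3 - <<'E'
from h import *
for c,tip,bot,foot in [('scene',(318.3,162.0),(319.0,159.6),(270+223/4.5,190)),('side',(336.7,170.3),(337.6,167.4),(337.1,200.5))]:
    print(c,onz(c,tip,.144),onz(c,bot,.1545))
    # project vertical line through model for roll & spindle
    P=np.array([[.5055,-.202,z] for z in(.014,.144,.154,.274)]);print(np.round(proj(c,P),1).tolist())
E
python3 - <<'E'
import cv2
for n,(y0,y1,x0,x1) in {'s10':(120,205,290,350),'d10':(125,215,315,360)}.items():
    a=cv2.imread(f'pics/{n}.png')[y0:y1,x0:x1]; cv2.imwrite(f'pics/{n}e.png',cv2.resize(a,None,fx=6.5,fy=6.5,interpolation=cv2.INTER_NEAREST))
E
```

```text
scene [ 0.50714846 -0.19972271  0.144     ] [ 0.50441459 -0.19999813  0.1545    ]
[[319.5, 187.4], [318.7, 161.5], [318.6, 159.4], [317.7, 132.0]]
side [ 0.50011589 -0.19757193  0.144     ] [ 0.49785504 -0.20143742  0.1545    ]
[[335.9, 198.6], [335.7, 169.5], [335.7, 167.1], [335.4, 137.5]]
```

View pics/s10e.png

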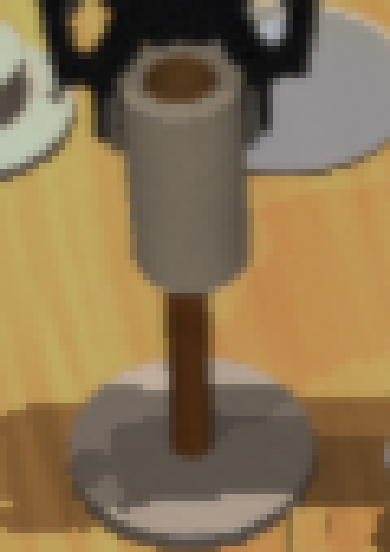

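View pics/d10e.png

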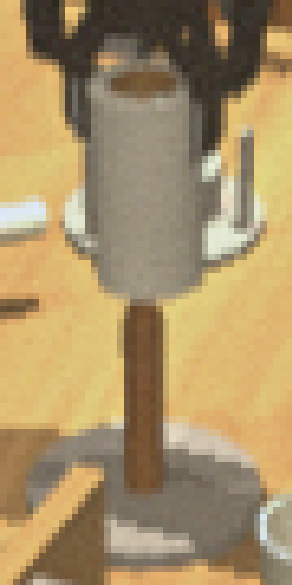

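>>> send_rows --pt "0.15 0 0.25 0 0.3" --pt "0 0 0 0 0.3" --pt "0 0.5 0 0 0.3" --pt "0 0.5 0 0 0.3" --pt "0 0.5 0 0 0.3" --pt "0 0 0 0 0.3"

```text
clock: 16.08
tcp_pos: [0.5057, -0.2009, 0.2297]
orientation: [-1.568, 0.096, -0.094]
contact_force: [-0.3, -1.0, -1.3]
grip_width: 0.0619
```

>>> send_rows --pt "0 0.6 0 0 0.3" --pt "0 0.6 0 0 0.3" --pt "0 0.6 0 0 0.3" --pt "0 0 0 0 0.3"

```text
clock: 16.58
tcp_pos: [0.5057, -0.2009, 0.2116]
orientation: [-1.568, 0.096, -0.094]
contact_force: [-0.2, 0.0, -1.2]
grip_width: 0.0621
```

```bash
python3 snap.py scene s11;python3 snap.py side d11; python3 - <<'E'
import cv2,numpy as np
o=[]
for n,(y0,y1,x0,x1) in {'s11':(120,205,290,350),'d11':(125,210,310,370)}.items():
    a=cv2.imread(f'pics/{n}.png')[y0:y1,x0:x1]; o.append(cv2.resize(a,None,fx=6.5,fy=6.5,interpolation=cv2.INTER_NEAREST))
cv2.imwrite('pics/e11.png',np.hstack(o))
E
```

```text
16.625 [ 0.50595271 -0.20089936  0.21201278] [-1.56848143  0.09527612 -0.09443531] [-0.22081236  0.71215081 -1.66720017] 0.06252726565038065
16.675 [ 0.50614659 -0.20093834  0.21229429] [-1.56867563  0.0948595  -0.09486113] [-0.15275227  0.10134364 -1.04035638] 0.06250806229792102
```

View pics/e11.png

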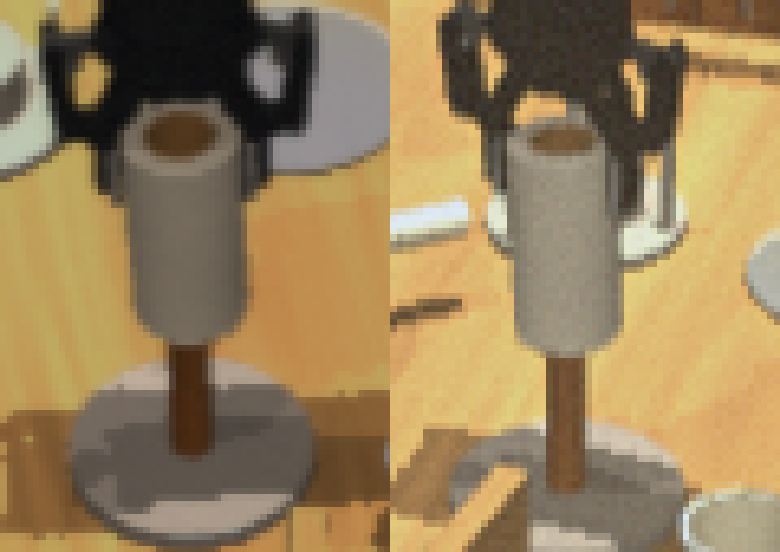

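>>> send_rows --pt "0 1 0 0 0.3" --pt "0 1 0 0 0.3" --pt "0 1 0 0 0.3" --pt "0 1 0 0 0.3" --pt "0 0 0 0 0.3"

```text
clock: 17.3
tcp_pos: [0.5055, -0.2008, 0.1712]
orientation: [-1.568, 0.096, -0.093]
contact_force: [-0.0, -0.5, -1.6]
grip_width: 0.0622
```

>>> send_rows --pt "0 1 0 0 0.3" --pt "0 1 0 0 0.3" --pt "0 1 0 0 0.3" --pt "0 1 0 0 0.3" --pt "0 1 0 0 0.3" --pt "0 0.7 0 0 0.3" --pt "0 0 0 0 0.3"

```text
clock: 18.18
tcp_pos: [0.5057, -0.2008, 0.1147]
orientation: [-1.568, 0.096, -0.094]
contact_force: [-0.0, -0.3, -0.4]
grip_width: 0.0623
```

Free so far; now easing down to contact.

>>> send_rows --pt "0 0.3 0 0 0.3" --pt "0 0.3 0 0 0.3" --pt "0 0.2 0 0 0.3" --pt "0 0 0 0 0.3"

```text
clock: 18.68
tcp_pos: [0.506, -0.201, 0.1072]
orientation: [-1.569, 0.095, -0.095]
contact_force: [0.4, -0.3, -1.3]
grip_width: 0.0622
```

>>> send_rows --pt "0 0.1 0 0 0.3" --pt "0 0.1 0 0 0.3" --pt "0 0 0 0 0.3"

```text
clock: 19.05
tcp_pos: [0.5061, -0.201, 0.1052]
orientation: [-1.569, 0.095, -0.095]
contact_force: [-0.5, -1.0, -0.9]
grip_width: 0.0623
```

>>> send_rows --pt "0 0.1 0 0 0.3" --pt "0 0.1 0 0 0.3" --pt "0 0 0 0 0.3"

```text
clock: 19.42
tcp_pos: [0.5063, -0.2011, 0.1048]
orientation: [-1.57, 0.095, -0.095]
contact_force: [-4.9, 1.8, 13.1]
grip_width: 0.0627
```

Contact at the expected height (13 N): seated. Relax and release.

>>> send_rows --pt "0 -0.1 0 0 0.3" --pt "0 0 0 0 0.76" --pt "0 0 0 0 0.85" --pt "0 0 0 0 1" --pt "0 0 0 0 1" --pt "0 0 0 0 1"

```text
clock: 20.18
tcp_pos: [0.5061, -0.201, 0.1043]
orientation: [-1.569, 0.095, -0.095]
contact_force: [-0.1, 0.3, 0.1]
grip_width: 0.0854
```

```bash
python3 snap.py wrist w12
```

```text
20.225 [ 0.5061175  -0.20097434  0.10426376] [-1.56871212  0.09488035 -0.09491904] [-0.06929575  0.14403061 -0.351088  ] 0.08538567756028864
```

View pics/w12.png

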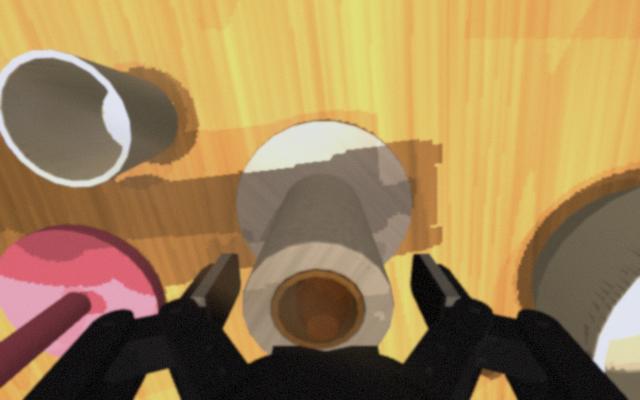

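>>> send_rows --pt "-0.25 0 0 0 1" --pt "0 -0.5 0 0 1" --pt "0 -2 0 0 1" --pt "0 -4 0 0 1" --pt "0 -5 0 0 1" --pt "0 -4 -3 0 1" --pt "0 -2 -5 0 1" --pt "0 0 -4 0 1" --pt "0 0 0 0 1" --pt "0 0 0 0 1"

```text
clock: 21.48
tcp_pos: [0.4892, -0.319, 0.2793]
orientation: [-1.568, 0.095, -0.095]
contact_force: [-0.2, 0.2, -0.0]
grip_width: 0.0856
```

```bash
python3 snap.py wrist w13;python3 snap.py scene s13;python3 snap.py side d13; python3 - <<'E'
import cv2,numpy as np
a=cv2.imread('pics/s13.png')[100:310,180:440];b=cv2.imread('pics/d13.png')[120:310,170:430]
cv2.imwrite('pics/s13c.png',cv2.resize(a,None,fx=2.8,fy=2.8));cv2.imwrite('pics/d13c.png',cv2.resize(b,None,fx=2.8,fy=2.8))
E
```

```text
21.525 [ 0.48945588 -0.31839378  0.27932731] [-1.56799455  0.09359056 -0.09363243] [-0.02372949  0.5779495  -0.03023299] 0.08540121066869345
21.575 [ 0.48954881 -0.31824869  0.2793363 ] [-1.56819226  0.09316414 -0.09318688] [ 0.85257919 -0.09515694  0.04806344] 0.0852845508652866
21.625 [ 0.48957432 -0.31828061  0.27933423] [-1.56832315  0.09305969 -0.09309178] [-0.43431918 -0.15313346 -0.9064347 ] 0.08518114401992627
```

View pics/w13.png

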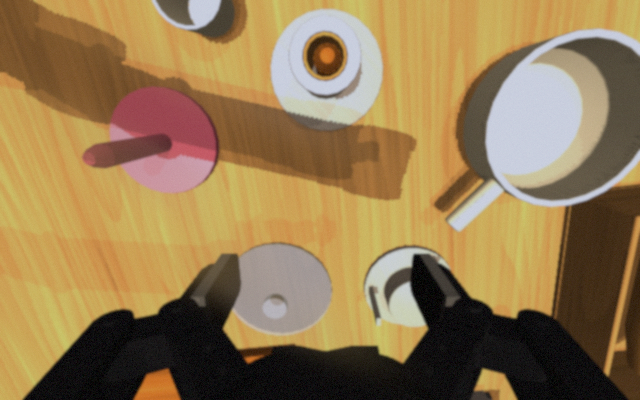

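View pics/s13c.png

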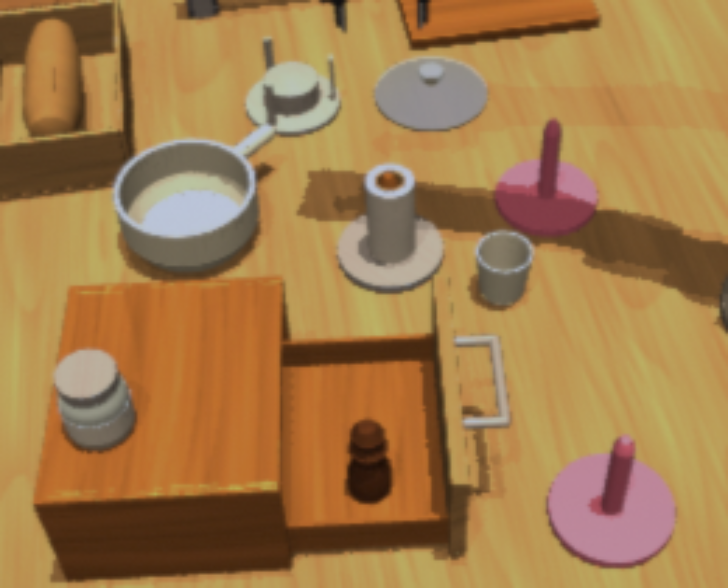

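View pics/d13c.png

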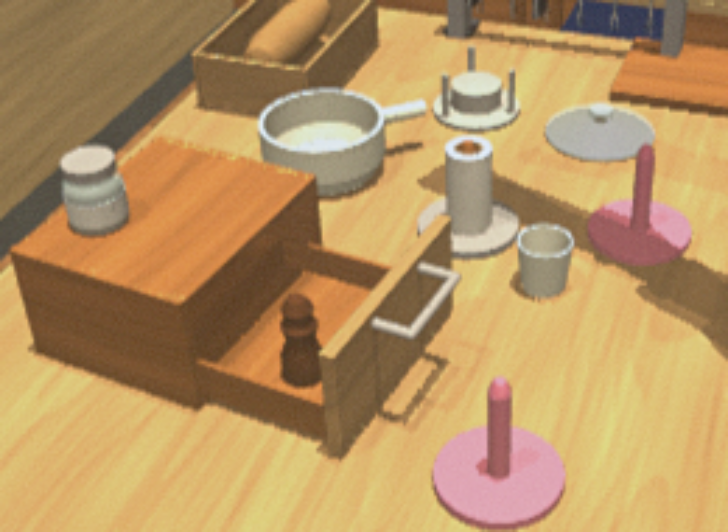

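```bash
python3 - <<'E'
from h import *
a=(onz('scene',(303.1,222.8),.13)+onz('scene',(303.2,254.4),.13))/2
b=(onz('scene',(180+497/2.8,100+341/2.8),.13)+onz('scene',(180+504/2.8,100+423/2.8),.13))/2
print(a,b,np.linalg.norm(a-b))
from bench import r
r.hand_in(); print(r.get_obs()['clock'])
E
```

```text
[0.60476123 0.10335188 0.13      ] [0.43964565 0.12654776 0.13      ] 0.16673693612368637
the job is handed in; nothing more can be done
the job is handed in; nothing more can be done
```

The paper roll is standing fully down on the base of the steel-and-wood holder, the drawer is left pulled out, and the job is handed in at about 21.6 s of the 54 s allowed.

- **Drawer:** I gripped the handle bar and pulled. The handle stopped moving after about 168 mm, with the pull force rising to 16 N, so I took that as the stop.
- **Roll:** I lifted it from above and lined it up over the spindle from the wrist view, with the scene and side cameras as a check. Lowering met no resistance until contact at 13 N. That was within about 1 mm of the expected seating height.
- **After release:** The last wrist, scene and side pictures show the roll upright on the base with the spindle tip in its bore. The pepper mill, cup, pot, lid and burner appear unmoved. The gripper is open and touching nothing.

**Small disagreements:**
- The scene camera put the drawer's movement from its starting position at about 167 mm. The arm's own reading was 168 mm. The starting gap of about 1.5 mm comes on top, so both fall within measuring error of the 170 mm stop.
- The roll hung about 1° off vertical in the gripper. It shifted a few millimetres sideways when I opened the fingers.
- The side camera placed the holder 5–8 mm away from where the other two cameras did, so I trusted the wrist view.

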